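# Make room on the narrow bamboo tier

### The arm

A 7-joint arm with a two-finger parallel gripper is mounted at the origin on the work surface. World frame = base frame: x ahead of the robot, y to its left, z up, the work surface at z = 0. Lengths are in m, angles in rad, forces in N, time in s.
With the tool pointing down it reaches from about 0.4 to 0.875 m from the base axis. Payload 19.3 kg.
Tool frame: the origin (TCP) lies on the centre line of the jaws, within the pads' length; the fingertips stand 14 mm ahead of it and the grasp point (between the pads) lies 5 mm behind it; z points along the fingers, y is the line along which they close (so a half turn about z gives the same grasp; the last joint's range is limited). The gripper opens to 85 mm and grips with 20 to 120 N. Pads are 22 mm wide; open, the fingers measure 114 mm over their backs; the gripper's body (76 mm by 85 mm) begins 54 mm behind the grasp point. The pads swing forward as they close: fully open they stand 13 mm farther back than shut.
Start: joints at [1.161, 0.521, -0.036, 1.599, 0.021, 1.021, -0.113], TCP at [0.208, -0.589, 0.245] pointing down, gripper open.
Joint ranges: [-2.91, 2.91], [-0.3, 2.13], [-1.5, 1.42], [0.17, 2.43], [-1.26, 4.41], [0.16, 1.93], [-2.52, 2.52]. Speed limits (rad/s): [1.89, 1.89, 2.39, 2.39, 3.01, 3.01, 3.01].

### API

Orientations are given as [roll, pitch, yaw] about the fixed x, y, z axes, in that order (R = Rz(yaw) Ry(pitch) Rx(roll)).
In Python, from workcell import bot, grab_frame, regions_of gives the robot as it stands. The module is installed in compiled form; this text tells all that it offers.
- The arm moves only by the tool play_rows, never from a script. Its argument "plan" is a list of rows, each a list of 3 entries, a list of its own where there are three numbers: the shift along the tool's x, y, z in units of 2.5 cm (1.0 is 2.5 cm), then the turn, a rotation vector about the tool's x, y, z in units of 0.15 rad (1.0 is 0.15 rad), then the closure, from -1 (fully open) to 1 (shut). In form: [[[tx, ty, tz], [rx, ry, rz], jaw], ...]. A call has 1 to 20 rows; each row shifts and turns the commanded pose from where the row before left it, along the tool's axes as they then stand; what a row does not reach is not made up. A row lasts 1/8 s, in which the tool goes at most 62.5 mm and 10.7 degrees, less where a joint would pass 70% of its speed; a pose out of reach is approached as far as the arm can. A call with a number of a shift or a turn outside -1 to 1 is refused whole. A call with a gripper value outside its range is refused whole. The fingers move at their own pace and stop on an object; "newtons" is the grip in N (left out, the last holds). Time passes only in rows, so rows that do not move let the fingers close. It gives the time, the measured TCP pose, the force, the opening and the grip force at its end, in the units of the state.
- bot.observe(): the state, without advancing time (a new reading comes with each control period).
- grab_frame(name): name is "side" or "top" or "wrist"; returns a dict with "pixels" (480x640x3 uint8, red, green, blue), "depth" (480x640 float32, m along the optical axis (not along the pixel's ray), 0 where there is no reading), "camera_matrix" (3x3 intrinsics, pixels), "distortion" ([k1, k2, p1, p2, k3] as OpenCV has them; the pictures are not rectified), "R" (3x3) and "t" (3): a world point X has camera coordinates R X + t. Camera axes: x right, y down, z forward; pixel columns grow to the right and rows downward; lengths in m; the calibration is good to about 2 mm. A picture is of the moment at which its call begins.
- bot.job_done(): hands the job in; it is judged then, once.
Trained networks look in the newest picture that a camera, given by its name, has taken for a name from the list of things; names that differ only in an ending like _2 or _b are one class to them, and where a whole thing is asked for, a point or a joint stands for the part that bears it (a point fixed in the world has none). Each returns a list of dicts, best first, with "p" (0 to 1); they miss things now and then, are a little off and sometimes report something else, mostly with a low value. They report only what shows in the picture. A call takes as long as a camera call. They do not tell look-alikes from the thing itself.
- regions_of(thing, camera): "mask" (480x640 bool, what is visible of it) and "box" ([left, top, right, bottom] in pixels, round what is visible of it).
The state is a dict: "clock": time; "qpos": joint angles; "qd": joint speeds; "joint_efforts": joint torques, N m; "position": TCP position; "tool_rot": TCP orientation; "force": force on the tool from outside, world axes, zero at the start; "moment": the same for the moment, N m; "grip_width": finger opening in m; "finger_force": force on a finger pad.
Only numpy, scipy, OpenCV 4.12 (cv2) and the standard library are available. Lean on these libraries where they do the work, as an engineer would, in place of code of your own. Each camera call takes 0.05 s, during which the arm holds its last target. There are 200 camera calls.

### The job

Get the bamboo stand ready: first lift the tamper off the narrow top tier and stand it upright anywhere free on the low tier, then slide the steel milk pitcher along the top tier, without lifting or tipping it, until you feel it rest against the bookend, and do not shove the bookend along. Then take the white espresso cup from the counter and stand it upright in the room this frees on the top tier. Keep the pitcher and the cup about centred across the narrow plank, and leave the jar, the shaker and the orange dosing ring where they are.

Things in the scene. Friction and masses are not known exactly. Their poses are not given: they have to be found in the camera images.
- stand: Fixed bamboo stand of two tiers. Origin on the counter, under the middle of its length; x points away from the robot at yaw 0, y along the tiers, z up. Low tier: x -115 to +10 mm, y -150 to +150 mm, top at z 50 mm. Narrow top tier: a plank 52 mm wide centred on x = +50 mm (x 24 to 76 mm), y -180 to +180 mm, top at z 120 mm.
- bookend (a joint): Position (m) along the stand's +y of the dark steel bookend on the top tier; its face towards the pitcher is at stand y = 0.115 + this value. It holds by friction (about 12 N) and slides along if pushed harder. Plate 52 mm wide, 14 mm thick, 70 mm high.
- bookend_face (a point): Point on the bookend's flat face (the face that looks to the stand's -y, towards the pitcher), on the plank's centre line 30 mm above the plank. Axes as the stand's.
- pitcher: Steel milk pitcher, 68 mm high, near the -y end of the top tier. Origin at the centre of its underside. Body radius: 31 mm at the foot, 37 mm (widest) from 8 to 32 mm up, 31 mm at 54 mm up, 33 mm at the rim. Loop handle towards its +x, out to 64 mm from the axis, 18 to 62 mm up; spout at -x. About 0.25 to 0.5 kg. Touching the bookend, its origin is 37 mm from the face.
- tamper: Coffee tamper standing on its steel foot on the top tier, between pitcher and bookend. Origin at the centre of its underside, z up. Foot radius 29 mm, 20 mm high; thin neck; dark wooden knob handle of radius 17 mm from 48 to 82 mm up; 90 mm high in all. 0.35 kg.
- cup: White porcelain espresso cup standing on the counter to the left or right of the stand. Origin at the centre of its underside, z up. 62 mm high; outside radius 23 mm at the foot, 28 mm at 12 mm up, 31 mm at the rim; wall 4 mm. Handle towards its +y, out to 52 mm from the axis. 0.16 kg.
- jar: Bystander: amber glass jar with wooden cap, radius 36 mm, 110 mm high, on the counter on the other side of the stand from the cup. Origin at the centre of its underside.
- shaker: Bystander: aluminium shaker, radius 24 mm, 62 mm high, standing near the +y end of the low tier. Origin at the centre of its underside.
- dosing_ring: Bystander: orange plastic ring lying on the counter in front of the stand, outer radius 35 mm, 28 mm high. Origin at the centre of its underside.
Things that resemble listed ones, but are neither listed nor needed, are in the scene too. What is shaped like the cup but green or purple is not meant.

How it is judged:
On the way, in this order (a step that is already met when the one before it is completed fails the run):
1. the tamper stands upright and released on the low tier (x of tamper in the frame of stand between -0.105 and 0 m and y of tamper in the frame of stand between -0.145 and 0.145 m and z of tamper in the frame of stand between 0.042 and 0.058 m and angle between tamper's own z axis and vertical below 0.12 rad and linear speed of tamper below 0.02 m/s and contact force between the fingers and tamper below 0.1 N), for 0.2 s.
2. the pitcher rests against the bookend on the top tier (x of pitcher in the frame of stand between 0.033 and 0.067 m and z of pitcher in the frame of stand between 0.112 and 0.128 m and y of pitcher in the frame of bookend_face between -0.042 and -0.03 m and angle between pitcher's own z axis and vertical below 0.1 rad and linear speed of pitcher below 0.02 m/s), for 0.2 s.
3. the cup stands upright on the top tier (x of cup in the frame of stand between 0.033 and 0.067 m and y of cup in the frame of stand between -0.18 and 0.12 m and z of cup in the frame of stand between 0.112 and 0.128 m and angle between cup's own z axis and vertical below 0.1 rad and linear speed of cup below 0.02 m/s), for 0.2 s.
At the end, for the whole second after the job is handed in: The tamper stands upright on the low tier; the pitcher stands upright on the top plank within 5 mm of touching the bookend and within 17 mm of the plank's centre line; the cup stands upright on the top plank within 17 mm of its centre line; all are at rest (all of step 2 and all of step 3 and x of tamper in the frame of stand between -0.105 and 0 m and y of tamper in the frame of stand between -0.145 and 0.145 m and z of tamper in the frame of stand between 0.042 and 0.058 m and angle between tamper's own z axis and vertical below 0.12 rad and linear speed of tamper below 0.02 m/s).
It fails at once if the pitcher is lifted more than 12 mm off the plank, tipped more than 0.35 rad, or falls (z of pitcher in the frame of stand above 0.132 m or z of pitcher in the frame of stand below 0.1 m or angle between pitcher's own z axis and vertical above 0.35 rad).
It fails at once if the bookend is shoved more than 8 mm from where it stood (distance of bookend_face from where it was at the start of the episode above 0.008 m).
It fails at once if the coffee-bean jar is moved more than 25 mm (distance of jar from where it was at the start of the episode above 0.025 m).
It fails at once if the shaker is moved more than 25 mm (distance of shaker from where it was at the start of the episode above 0.025 m).
It fails at once if the dosing ring is moved more than 25 mm (distance of dosing_ring from where it was at the start of the episode above 0.025 m).
It also fails if it takes over 72 s, if anything falls off the work surface, if the arm or the gripper's body presses on something with over 40 N, if the wrist force passes 120 N, or if a joint passes its speed limit or range.

## Working session

There is one attempt and no reset: what is moved stays moved. The work goes in short steps, Python scripts to look and compute and a tool call to move; the robot and the scene stay as the last step left them, time stands still between calls to the robot, and variables do not carry over. Pictures are saved under pics/ and viewed, at most 10 in all, crops included, and the job is handed in when it is done.

Besides the shell and the picture viewer there is one more tool, called after ">>>" as name([rows], argument=value, ...), one row to a line, values as JSON. play_rows: Moves the arm, as the interface text tells. Its arguments: {"type":"object","properties":{"plan":{"type":"array"},"newtons":{"type":"number"}},"required":["plan"]}

```bash
mkdir -p pics
cat > h.py <<'E'
import numpy as np, cv2
from workcell import bot, grab_frame, regions_of
def world(f, mask):
    v,u=np.nonzero(mask&(f["depth"]>0)); d=f["depth"][v,u]
    p=cv2.undistortPoints(np.stack([u,v],1).astype(float)[:,None],np.array(f["camera_matrix"]),np.array(f["distortion"]))[:,0]
    X=np.c_[p*d[:,None],d]
    return (X-np.array(f["t"]))@np.array(f["R"])
def save(f,n): cv2.imwrite("pics/"+n,cv2.cvtColor(f["pixels"],cv2.COLOR_RGB2BGR))
E
python3 - <<'E'
from h import *
np.set_printoptions(precision=3,suppress=True)
print(bot.observe())
for c in("top","side"):
    f=grab_frame(c); save(f,c+"0.png"); print(c,"campos",-np.array(f["R"]).T@f["t"])
    for n in["stand","bookend","pitcher","tamper","cup","jar","shaker","dosing_ring"]:
        for r in regions_of(n,c)[:4]:
            if r["p"]<.2: continue
            P=world(f,r["mask"])
            if len(P)<5: continue
            z=np.percentile(P[:,2],97); T=P[P[:,2]>z-.006]
            print(n,round(r["p"],2),np.array(r["box"]).astype(int),"med",np.median(P,0),"zt",round(z,3),"topmid",(T.min(0)+T.max(0))[:2]/2,"col",np.median(f["pixels"][r["mask"]],0))
E
```

```text
{'clock': 0.0, 'qpos': array([ 1.161,  0.522, -0.036,  1.6  ,  0.021,  1.021, -0.113]), 'qd': array([ 0.   , -0.002,  0.002,  0.003,  0.001,  0.   , -0.001]), 'joint_efforts': array([ -0.002, -92.711,   1.98 , -36.993,   0.018,   0.008,   0.   ]), 'position': array([ 0.208, -0.589,  0.245]), 'tool_rot': array([-3.14,  0.  ,  0.34]), 'force': array([-0.406, -0.613,  0.54 ]), 'moment': array([-0.049, -0.022, -0.031]), 'finger_force': 0.0, 'grip_width': 0.08531173837969856}
top campos [0.294 0.089 1.677]
stand 0.88 [269 152 416 264] med [0.539 0.014 0.052] zt 0.128 topmid [0.619 0.01 ] col [186. 174. 112.]
bookend 0.82 [269 154 289 178] med [0.647 0.17  0.13 ] zt 0.195 topmid [0.648 0.16 ] col [67. 77. 88.]
pitcher 0.56 [379 170 410 207] med [ 0.598 -0.117  0.141] zt 0.191 topmid [ 0.597 -0.114] col [120. 134. 139.]
pitcher 0.26 [456 228 490 264] med [ 0.469 -0.322  0.106] zt 0.116 topmid [ 0.473 -0.333] col [161. 143. 109.]
cup 0.96 [147 215 167 241] med [0.504 0.504 0.03 ] zt 0.065 topmid [0.5   0.495] col [ 98.5  48.  112. ]
cup 0.92 [197 229 227 254] med [0.48  0.351 0.024] zt 0.066
[... 983 characters left out ...]
38] zt 0.062 topmid [0.478 0.346] col [220. 214. 193.]
cup 0.85 [306 330 342 366] med [0.352 0.315 0.037] zt 0.062 topmid [0.346 0.315] col [ 61.  135.5  71. ]
cup 0.68 [199 351 238 389] med [0.509 0.498 0.037] zt 0.062 topmid [0.501 0.497] col [119.  62. 127.]
jar 0.85 [410 168 434 206] med [ 0.464 -0.309  0.072] zt 0.108 topmid [ 0.474 -0.33 ] col [142.  85.  47.]
shaker 0.72 [304 243 320 269] med [0.532 0.144 0.09 ] zt 0.11 topmid [0.541 0.134] col [215.  204.  188.5]
dosing_ring 0.64 [258 185 400 289] med [0.553 0.037 0.049] zt 0.164 topmid [0.648 0.162] col [239. 214. 134.]
dosing_ring 0.58 [393 248 419 274] med [ 0.363 -0.048  0.016] zt 0.027 topmid [ 0.364 -0.051] col [212. 112.  56.]
```

Run:
```python
from h import *
np.set_printoptions(precision=3,suppress=True)
allT=[]
A=np.ones((480,640),bool)
F={c:grab_frame(c) for c in("top","side")}
for c,f in F.items():
    P=world(f,A)
    b=(P[:,0]>.4)&(P[:,0]<.75)&(abs(P[:,1])<.25)
    P=P[b]
    print(c,"plank z",np.median(P[(P[:,2]>.11)&(P[:,2]<.132)][:,2]),"low z",np.median(P[(P[:,2]>.04)&(P[:,2]<.06)][:,2]))
    for lo,hi in((.112,.131),(.042,.06)):
        Q=P[(P[:,2]>lo)&(P[:,2]<hi)][:,:2].astype(np.float32)
        if lo<.1: Q=Q[Q[:,0]<.66]
        print(len(Q),cv2.minAreaRect(Q))
    # pitcher, cup,tamper slices
    for n,(x,y),R,sl in(("pitcher",(.598,-.114),.08,((.14,.155),(.155,.17),(.183,.195))),("tamper",(.62,.041),.05,((.122,.142),(.165,.2),(.195,.215))),("cup",(.479,.345),.07,((.01,.03),(.03,.05),(.055,.07))),("bookend",(.648,.165),.05,((.14,.18),(.18,.2)))):
        Q=world(f,A); Q=Q[np.hypot(Q[:,0]-x,Q[:,1]-y)<R]
        for lo,hi in sl:
            q=Q[(Q[:,2]>lo)&(Q[:,2]<hi)]
            if len(q)>4: print(n,lo,len(q),"min",q.min(0)[:2],"max",q.max(0)[:2],cv2.minEnclosingCircle(q[:,:2].astype(np.float32)))
t=F["top"]["pixels"][130:310,130:500]; s=F["side"]["pixels"][140:400,190:440]
im=np.zeros((600,800,3),np.uint8)
a=cv2.resize(t,None,fx=1.6,fy=1.6,interpolation=cv2.INTER_CUBIC); im[:a.shape[0],:a.shape[1]]=a
b=cv2.resize(s,None,fx=1.2,fy=1.2,interpolation=cv2.INTER_CUBIC); im[288:,:300]=b
c=cv2.resize(F["side"]["pixels"][290:390,190:350],None,fx=3,fy=3,interpolation=cv2.INTER_CUBIC); im[295:595,310:790]=c
cv2.imwrite("pics/m.png",im[:,:,::-1])
```

```text
top plank z 0.12083912794529925 low z 0.04992187891381443
2327 ((0.5791321396827698, 0.014430150389671326), (0.3775448203086853, 0.14621086418628693), 79.65660858154297)
4920 ((0.5281009078025818, 0.01712191104888916), (0.3006242513656616, 0.15051515400409698), 78.47193908691406)
pitcher 0.14 75 min [ 0.558 -0.151] max [ 0.651 -0.079] ((0.6047598719596863, -0.11187244206666946), 0.047079261392354965)
pitcher 0.155 91 min [ 0.56  -0.148] max [ 0.654 -0.078] ((0.6064286828041077, -0.11473394185304642), 0.047353096306324005)
pitcher 0.183 146 min [ 0.551 -0.146] max [ 0.652 -0.084] ((0.6012338399887085, -0.11761417984962463), 0.05062888562679291)
tamper 0.122 213 min [ 0.592 -0.007] max [0.653 0.089] ((0.6205336451530457, 0.04084629938006401), 0.04928549751639366)
tamper 0.165 40 min [0.606 0.022] max [0.642 0.053] ((0.6240415573120117, 0.037175633013248444), 0.017948566004633904)
tamper 0.195 147 min [0.607 0.022] max [0.642 0.054] ((0.624593198299408, 0.03780272230505943), 0.017428122460842133)
cup 0.01 113 min [0.419 0.277] max [0.537 0.392] ((0.48063603043556213, 0.34364038705825806
[... 1370 characters left out ...]
5)
tamper 0.195 107 min [0.605 0.026] max [0.637 0.058] ((0.622832715511322, 0.03978736698627472), 0.018675584346055984)
cup 0.01 212 min [0.451 0.319] max [0.506 0.391] ((0.47557252645492554, 0.3554733991622925), 0.03918062895536423)
cup 0.03 281 min [0.449 0.317] max [0.508 0.395] ((0.47488459944725037, 0.3559195399284363), 0.04156792163848877)
cup 0.055 165 min [0.449 0.316] max [0.51  0.376] ((0.47959938645362854, 0.3466327488422394), 0.031920671463012695)
bookend 0.14 182 min [0.62  0.159] max [0.676 0.173] ((0.6477607488632202, 0.16161178052425385), 0.02790403552353382)
bookend 0.18 103 min [0.62  0.148] max [0.674 0.173] ((0.6467411518096924, 0.15969540178775787), 0.02714063599705696)
```

View pics/m.png

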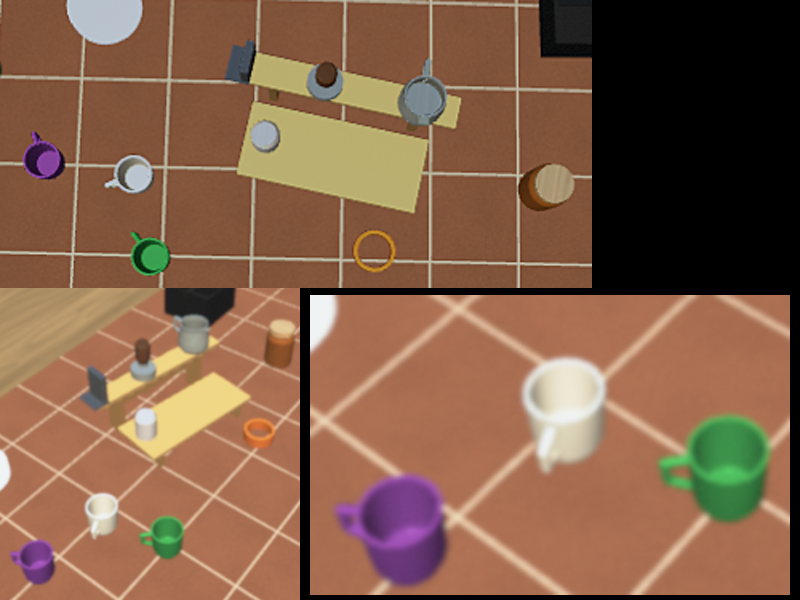

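White cup: top-frame pixel (212,241). The look-alikes are purple (157,228) and green (223,285), which the crop rules out by colour. In the crop, the white cup's handle points to +y, slightly −x. The tamper is at (333,180) and the pitcher at (395,190) with its handle towards +x. I'll refine the fits once and then move.

```bash
cat >> h.py <<'E'
from scipy.optimize import least_squares
def circ(q,r,x0):
    s=least_squares(lambda p:np.hypot(q[:,0]-p[0],q[:,1]-p[1])-r,x0,loss="soft_l1",f_scale=.001); return s.x, np.sqrt(np.mean(s.fun**2))
E
python3 - <<'E'
from h import *
np.set_printoptions(precision=4,suppress=True)
A=np.ones((480,640),bool)
for c in("top","side"):
    f=grab_frame(c);P=world(f,A); dz=.001 if c=="top" else -.002
    P[:,2]-=dz
    L=P[(abs(P[:,2]-.05)<.006)&(P[:,0]>.42)&(P[:,0]<.66)&(abs(P[:,1])<.25)][:,:2]
    yaw=np.deg2rad(-11.5); ex=np.array([np.cos(yaw),np.sin(yaw)]); ey=np.array([-ex[1],ex[0]])
    H=P[(abs(P[:,2]-.12)<.006)][:,:2]; H=H[(abs(H@ex-.617+.0)<.06)&(abs(H@ey-.12)<.3)]
    for nm,Q in(("low",L),("plank",H)):
        a,b=Q@ex,Q@ey
        # edges by 10mm bins on interior
        for q,lim in((a,"x"),(b,"y")):
            h,e=np.histogram(q,bins=np.arange(q.min()-.002,q.max()+.004,.002)); k=np.nonzero(h>.3*np.percentile(h,80))[0]
            print(c,nm,lim,"edges",e[k[0]],e[k[-1]+1])
    for n,(x,y),zl,zh,r in(("tamperknob",(.623,.039),.17,.2,.017),("tamperfoot",(.623,.039),.125,.139,.029),("pitch",(.59,-.114),.131,.15,.037),("pitchrim",(.59,-.114),.184,.19,.033),("cuprim",(.479,.346),.055,.064,.030)):
        q=P[(np.hypot(P[:,0]-x,P[:,1]-y)<r+.012)&(P[:,2]>zl)&(P[:,2]<zh)]
        cc,e=circ(q,r,(x,y)); s=cc@ex,cc@ey
        print(c,n,cc,"rms",round(e,4),"stand-dir",np.array(s))
        if n in("pitchrim","cuprim"):
            R=P[(P[:,2]>zl-.045)&(P[:,2]<zh)]; d=R[:,:2]-cc; m=np.hypot(*d.T); k=(m>.04)&(m<.064)&(R[:,2]>(.14 if n[0]=="p" else .02)); d=d[k]
            if len(d): print("   handle ang",np.degrees(np.arctan2(*np.median(d,0)[::-1])),len(d),m[k].max())
E
```

```text
top low x edges 0.4392312051860162 0.5652312051860163
top low y edges -0.028204562302996887 0.2717954376970034
top plank x edges 0.5774910706757086 0.6314910706757086
top plank y edges -0.057924512287461816 0.3200754877125385
top tamperknob [0.625 0.038] rms 0.0016 stand-dir [0.6049 0.1618]
top tamperfoot [0.6256 0.0369] rms 0.0046 stand-dir [0.6056 0.1609]
top pitch [ 0.5916 -0.1156] rms 0.0085 stand-dir [0.6028 0.0047]
top pitchrim [ 0.5928 -0.1143] rms 0.0031 stand-dir [0.6037 0.0062]
   handle ang -4.626856245885123 45 0.0638625865977093
top cuprim [0.4797 0.3447] rms 0.0027 stand-dir [0.4014 0.4335]
   handle ang 113.78990307161989 16 0.04977156804167553
side low x edges 0.43742062246549496 0.5654206224654951
side low y edges -0.0287393252760662 0.27326067472393406
side plank x edges 0.5758452599340779 0.6318452599340779
side plank y edges -0.05795947024415553 0.3200405297558448
side tamperknob [0.6247 0.0371] rms 0.0017 stand-dir [0.6048 0.1609]
side tamperfoot [0.6246 0.0369] rms 0.0019 stand-dir [0.6047 0.1607]
side pitch [ 0.5952 -0.1153] rms 0.002 stand-dir [0.6062 0.0057]
side pitchrim [ 0.5933 -0.1129] rms 0.0035 stand-dir [0.6039 0.0077]
   handle ang -4.28320829876826 53 0.06269495210402774
side cuprim [0.4789 0.3464] rms 0.0022 stand-dir [0.4002 0.4349]
   handle ang 112.41598220118776 36 0.051348170256184864
```

>>> play_rows([
  [[0.96,-0.72,0],[0,0,0],-1],
  [[0.96,-0.72,0],[0,0,0],-1],
  [[0.96,-0.72,0],[0,0,0],-1],
  [[0.96,-0.72,0],[0,0,0],-1],
  [[0.96,-0.72,0],[0,0,0],-1],
  [[0.96,-0.72,0],[0,0,0],-1],
  [[0.96,-0.72,0],[0,0,0],-1],
  [[0.96,-0.72,0],[0,0,0],-1],
  [[0.96,-0.72,0],[0,0,0],-1],
  [[0.96,-0.72,0],[0,0,0],-1],
  [[0.96,-0.72,0],[0,0,0],-1],
  [[0.96,-0.72,0],[0,0,0],-1],
  [[0.96,-0.72,0],[0,0,0],-1],
  [[0.96,-0.72,0],[0,0,0],-1],
  [[0.96,-0.72,0],[0,0,0],-1],
  [[0.96,-0.72,0],[0,0,0],-1],
  [[0.96,-0.72,0],[0,0,0],-1],
  [[0.96,-0.72,0],[0,0,0],-1],
  [[0.96,-0.72,0],[0,0,0],-1],
  [[0.96,-0.72,0],[0,0,0],-1],
], newtons=40)

```text
clock: 3.6
position: [0.5414, -0.0891, 0.2454]
tool_rot: [3.142, -0.0, 0.34]
force: [1.0, -0.4, 0.6]
grip_width: 0.0854
finger_force: 0.0
```

```bash
cat >> h.py <<'E'
from scipy.spatial.transform import Rotation as Ro
EX=np.array([.980,-.199]); EY=np.array([.199,.980])
def W(sx,sy): return (.5543+sx)*EX+(.122+sy)*EY
def S(x,y): p=np.array([x,y]); return p@EX-.5543, p@EY-.122
def go(x,y,z,yaw):
    o=bot.observe(); R=Ro.from_euler("xyz",o["tool_rot"]); 
    d=R.inv().apply(np.array([x,y,z])-o["position"])/.025
    r=(R.inv()*Ro.from_euler("xyz",[np.pi,0,yaw])).as_rotvec()/.15
    print("t",round(o["clock"],2),"pos",o["position"].round(4),o["tool_rot"].round(3),"stand",np.round(S(*o["position"][:2]),4),"F",o["force"].round(1),"w",round(o["grip_width"],4),"ff",round(o["finger_force"],1))
    print("  units",d.round(2),"turn",r.round(2))
E
python3 -c "
from h import *
go(.625,.0375,.185,.34)"
```

```text
t 3.6 pos [ 0.5414 -0.0891  0.2454] [ 3.142 -0.     0.34 ] stand [-0.006  -0.1016] F [ 1.  -0.4  0.6] w 0.0854 ff 0.0
  units [ 4.84 -3.66  2.42] turn [ 0. -0. -0.]
```

>>> play_rows([
  [[0.97,-0.73,0],[0,0,0],-1],
  [[0.97,-0.73,0],[0,0,0],-1],
  [[0.97,-0.73,0],[0,0,0],-1],
  [[0.97,-0.73,0],[0,0,0],-1],
  [[0.97,-0.73,0],[0,0,0],-1],
  [[0,0,0],[0,0,0],-1],
  [[0,0,0.8],[0,0,0],-1],
  [[0,0,0.8],[0,0,0],-1],
  [[0,0,0.8],[0,0,0],-1],
  [[0,0,0],[0,0,0],-1],
])

```text
clock: 4.85
position: [0.6239, 0.0358, 0.1843]
tool_rot: [-3.141, 0.002, 0.339]
force: [-0.2, 0.1, 0.1]
grip_width: 0.0855
finger_force: 0.0
```

>>> play_rows([
  [[0,0,0],[0,0,0],1],
  [[0,0,0],[0,0,0],1],
  [[0,0,0],[0,0,0],1],
  [[0,0,0],[0,0,0],1],
  [[0,0,0],[0,0,0],1],
  [[0,0,0],[0,0,0],1],
  [[0,0,0],[0,0,0],1],
], newtons=50)

```text
clock: 5.72
position: [0.625, 0.0364, 0.1862]
tool_rot: [3.141, -0.001, 0.34]
force: [-1.8, -1.3, 7.7]
grip_width: 0.0323
finger_force: 49.9
```

```bash
python3 -c "
from h import *
x,y=W(-.055,-.04)
go(x,y,.26,.34)"
```

```text
t 5.72 pos [0.625  0.0364 0.1862] [ 3.141e+00 -1.000e-03  3.400e-01] stand [0.051  0.0381] F [-1.8 -1.3  7.7] w 0.0323 ff 49.9
  units [-5.24  0.5  -2.96] turn [ 0.   -0.01 -0.  ]
```

>>> play_rows([
  [[0,0,-0.5],[0,0,0],1],
  [[0,0,-0.6],[0,0,0],1],
  [[0,0,-0.5],[0,0,0],1],
  [[-0.4,0,0],[0,0,0],1],
  [[-0.8,0.1,0],[0,0,0],1],
  [[-0.8,0.1,0],[0,0,0],1],
  [[-0.8,0.1,0],[0,0,0],1],
  [[-0.8,0.1,0],[0,0,0],1],
  [[-0.8,0.1,0],[0,0,0],1],
  [[-0.8,0,0],[0,0,0],1],
  [[0,0,0],[0,0,0],1],
  [[0,0,0.8],[0,0,0],1],
  [[0,0,0.8],[0,0,0],1],
  [[0,0,0.8],[0,0,0],1],
  [[0,0,0.8],[0,0,0],1],
  [[0,0,0.6],[0,0,0],1],
  [[0,0,0],[0,0,0],1],
  [[0,0,0],[0,0,0],1],
])

```text
clock: 7.98
position: [0.5067, -0.0185, 0.1308]
tool_rot: [3.141, -0.001, 0.34]
force: [-0.2, 0.7, -3.2]
grip_width: 0.0321
finger_force: 50.3
```

```bash
python3 -c "
from h import *
x,y=W(-.055,-.04)
go(x,y,.116,.34)"
```

```text
t 7.97 pos [ 0.5067 -0.0185  0.1308] [ 3.141e+00 -1.000e-03  3.400e-01] stand [-0.0541 -0.0393] F [-0.2  0.7 -3.2] w 0.0321 ff 50.3
  units [-0.05  0.    0.59] turn [ 0. -0. -0.]
```

>>> play_rows([
  [[0,0,0.25],[0,0,0],1],
  [[0,0,0.2],[0,0,0],1],
  [[0,0,0.1],[0,0,0],1],
  [[0,0,0],[0,0,0],1],
  [[0,0,0],[0,0,0],1],
])

```text
clock: 8.6
position: [0.5064, -0.0185, 0.1166]
tool_rot: [-3.142, -0.0, 0.34]
force: [0.9, 0.0, -3.4]
grip_width: 0.0322
finger_force: 50.3
```

>>> play_rows([
  [[0,0,0.05],[0,0,0],1],
  [[0,0,0.05],[0,0,0],1],
  [[0,0,0],[0,0,0],1],
])

```text
clock: 8.98
position: [0.5067, -0.0185, 0.116]
tool_rot: [3.141, -0.001, 0.34]
force: [-14.4, 0.3, 44.6]
grip_width: 0.0322
finger_force: 55.4
```

>>> play_rows([
  [[0,0,-0.04],[0,0,0],1],
  [[0,0,0],[0,0,0],0.2],
  [[0,0,0],[0,0,0],-1],
  [[0,0,0],[0,0,0],-1],
  [[0,0,0],[0,0,0],-1],
  [[0,0,0],[0,0,0],-1],
  [[0,0,-0.8],[0,0,0],-1],
  [[0,0,-1],[0,0,0],-1],
  [[0,0,-1],[0,0,0],-1],
  [[0,0,-1],[0,0,0],-1],
  [[0,0,-1],[0,0,0],-1],
  [[0,0,0],[0,0,0],-1],
  [[0,0,0],[0,0,0],-1],
])

```text
clock: 10.6
position: [0.5061, -0.0186, 0.2346]
tool_rot: [-3.141, 0.0, 0.34]
force: [-0.3, 0.8, -0.4]
grip_width: 0.0854
finger_force: 0.0
```

Run:
```python
from h import *
A=np.ones((480,640),bool)
f=grab_frame("side");P=world(f,A);P[:,2]+=.002
save(f,"s1.png")
r=regions_of("tamper","side")
for q in r[:2]:
    Q=world(f,q["mask"]);print("tamper",q["p"],Q[:,2].max(),S(*np.median(Q,0)[:2]))
for n,(x,y),zl,zh,r in(("knob",(.507,-.0185),.1,.13,.017),("foot",(.507,-.0185),.055,.069,.029),("pitch",(.592,-.115),.131,.15,.037)):
    q=P[(np.hypot(P[:,0]-x,P[:,1]-y)<r+.012)&(P[:,2]>zl)&(P[:,2]<zh)]
    if len(q)>5: cc,e=circ(q,r,(x,y)); print(n,cc,e,S(*cc))
x,y=.593,-.114
go(x,y,.2,.846)
```

```text
tamper 0.75 0.14137710645928042 (np.float64(-0.06491993210713137), np.float64(-0.027913154705397056))
knob [ 0.50606211 -0.01778566] 0.0016052117844415972 (np.float64(-0.05481978544731564), np.float64(-0.03872358339344084))
foot [ 0.50721503 -0.01772498] 0.002369639403650093 (np.float64(-0.05370199756574978), np.float64(-0.03843469349371592))
pitch [ 0.59484193 -0.11528915] 0.0022936376084483566 (np.float64(0.05158762803941985), np.float64(-0.11660982707689002))
t 10.7 pos [ 0.506  -0.0186  0.2343] [-3.141e+00  1.000e-03  3.400e-01] stand [-0.0547 -0.0395] F [-0.7  0.  -0.5] w 0.0851 ff 0.0
  units [2.01 4.76 1.37] turn [-0.    0.01 -3.37]
```

>>> play_rows([
  [[0.4,0.95,0],[0,0,0],-1],
  [[0.4,0.95,0],[0,0,0],-1],
  [[0.4,0.95,0],[0,0,0],-1],
  [[0.4,0.95,0],[0,0,0],-1],
  [[0.4,0.95,0],[0,0,0],-1],
  [[0,0,0],[0,0,-0.85],-1],
  [[0,0,0],[0,0,-0.85],-1],
  [[0,0,0],[0,0,-0.85],-1],
  [[0,0,0],[0,0,-0.82],-1],
  [[0,0,0],[0,0,0],-1],
  [[0,0,0],[0,0,0],-1],
])

```text
clock: 12.08
position: [0.593, -0.1139, 0.2346]
tool_rot: [-3.141, 0.0, 0.842]
force: [-0.2, 0.1, -1.4]
grip_width: 0.0853
finger_force: 0.0
```

Run:
```python
from h import *
go(.593,-.1145,.146,.846)
f=grab_frame("wrist"); save(f,"w1.png")
```

```text
t 12.07 pos [ 0.593  -0.1139  0.2346] [-3.141  0.     0.842] stand [ 0.0495 -0.1156] F [-0.2  0.1 -1.4] w 0.0853 ff 0.0
  units [-0.02  0.02  3.55] turn [-0.    0.   -0.02]
```

View pics/w1.png

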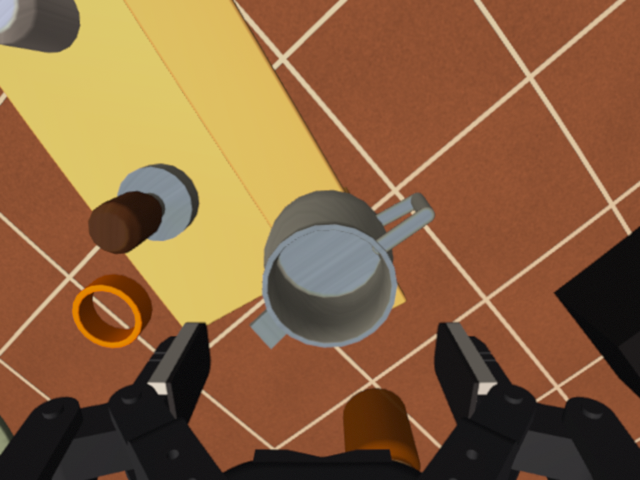

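Pitcher rim is at about (330,285), centred between the fingertips at (208,325) and (437,325). Spout and handle lie clear of both fingers. Tamper stands at (155,200). Descending.

>>> play_rows([
  [[0,0,0.7],[0,0,0],-1],
  [[0,0,0.7],[0,0,0],-1],
  [[0,0,0.5],[0,0,0],-1],
  [[0,0,0.4],[0,0,0],-1],
  [[0,0,0.4],[0,0,0],-1],
  [[0,0,0.4],[0,0,0],-1],
  [[0,0,0.4],[0,0,0],-1],
  [[0,0,0],[0,0,0],-1],
  [[0,0,0],[0,0,0],-1],
])

```text
clock: 13.25
position: [0.5933, -0.1138, 0.1478]
tool_rot: [3.141, -0.0, 0.845]
force: [-0.1, -0.9, -1.0]
grip_width: 0.0852
finger_force: 0.0
```

>>> play_rows([
  [[0,0,0],[0,0,0],0],
  [[0,0,0],[0,0,0],0],
  [[0,0,0],[0,0,0],0],
  [[0,0,0],[0,0,0],0],
], newtons=20)

```text
clock: 13.75
position: [0.5937, -0.1141, 0.1485]
tool_rot: [3.14, -0.001, 0.845]
force: [-0.2, -1.4, 6.8]
grip_width: 0.0681
finger_force: 21.0
```

Run:
```python
from h import *
x,y=W(.05,.119); go(x,y,.146,.846)
A=np.ones((480,640),bool)
f=grab_frame("side");P=world(f,A);P[:,2]+=.002
q=P[(abs(P[:,0]-.648)<.035)&(abs(P[:,1]-.16)<.03)&(P[:,2]>.13)]
s=np.c_[q[:,:2]@EX-.5543,q[:,:2]@EY-.122]; print("bookend y pct",np.percentile(s[:,1],[2,10,50,90,98]),s[:,0].min(),s[:,0].max())
f=grab_frame("top");P=world(f,A)
q=P[(abs(P[:,0]-.648)<.035)&(abs(P[:,1]-.16)<.03)&(P[:,2]>.17)]
s=np.c_[q[:,:2]@EX-.5543,q[:,:2]@EY-.122]; print("bookend top y pct",np.percentile(s[:,1],[2,10,50,90,98]))
```

```text
t 13.75 pos [ 0.5937 -0.1141  0.1485] [ 3.14e+00 -1.00e-03  8.45e-01] stand [ 0.0503 -0.1157] F [-0.2 -1.4  6.8] w 0.0681 ff 21.0
  units [ 8.12 -4.72  0.1 ] turn [ 0.01 -0.01 -0.01]
bookend y pct [0.15770169 0.16022507 0.16946182 0.17129483 0.17217696] 0.019242717037016854 0.07519311202815704
bookend top y pct [0.15651685 0.15727868 0.1629697  0.16914729 0.17045168]
```

>>> play_rows([
  [[0.2,-0.12,0],[0,0,0],0],
  [[0.4,-0.23,0],[0,0,0],0],
  [[0.5,-0.29,0],[0,0,0],0],
  [[0.5,-0.29,0],[0,0,0],0],
  [[0.5,-0.29,0],[0,0,0],0],
  [[0.5,-0.29,0],[0,0,0],0],
  [[0.5,-0.29,0],[0,0,0],0],
  [[0.5,-0.29,0],[0,0,0],0],
  [[0.5,-0.29,0],[0,0,0],0],
  [[0,0,0],[0,0,0],0],
])

```text
clock: 15.1
position: [0.6174, 0.0037, 0.1485]
tool_rot: [3.141, -0.002, 0.846]
force: [0.4, 4.6, 5.8]
grip_width: 0.0682
finger_force: 21.3
```

Run:
```python
from h import *
x,y=W(.05,.120); go(x,y,.148,.846)
A=np.ones((480,640),bool)
f=grab_frame("side");P=world(f,A);P[:,2]+=.002
x,y=bot.observe()["position"][:2]
q=P[(np.hypot(P[:,0]-x,P[:,1]-y)<.042)&(P[:,2]>.125)&(P[:,2]<.143)]; cc,e=circ(q,.037,(x,y)); print(len(q),e,S(*cc))
```

```text
t 15.1 pos [0.6174 0.0037 0.1485] [ 3.141e+00 -2.000e-03  8.460e-01] stand [0.05   0.0045] F [0.4 4.6 5.8] w 0.0682 ff 21.3
  units [ 4.   -2.31  0.03] turn [ 0.01 -0.01  0.  ]
102 0.0019004334309294137 (np.float64(0.04970554458906906), np.float64(0.005057408759789939))
```

>>> play_rows([
  [[0.3,-0.17,0],[0,0,0],0],
  [[0.5,-0.29,0],[0,0,0],0],
  [[0.5,-0.29,0],[0,0,0],0],
  [[0.5,-0.29,0],[0,0,0],0],
  [[0.5,-0.29,0],[0,0,0],0],
  [[0.5,-0.29,0],[0,0,0],0],
  [[0.4,-0.23,0],[0,0,0],0],
  [[0.2,-0.12,0],[0,0,0],0],
  [[0,0,0],[0,0,0],0],
])

```text
clock: 16.27
position: [0.6368, 0.0984, 0.1485]
tool_rot: [3.14, -0.001, 0.845]
force: [-0.5, -1.8, 7.3]
grip_width: 0.0683
finger_force: 21.6
```

Run:
```python
from h import *
x,y=W(.05,.120); go(x,y,.148,.846)
f=grab_frame("side"); im=cv2.resize(f["pixels"][130:280,210:400],None,fx=4,fy=4,interpolation=cv2.INTER_CUBIC)
cv2.imwrite("pics/s3.png",im[:,:,::-1])
```

```text
t 16.27 pos [0.6368 0.0984 0.1485] [ 3.14e+00 -1.00e-03  8.45e-01] stand [0.0501 0.1012] F [-0.5 -1.8  7.3] w 0.0683 ff 21.6
  units [ 0.65 -0.38  0.02] turn [ 0.01 -0.01 -0.01]
```

View pics/s3.png

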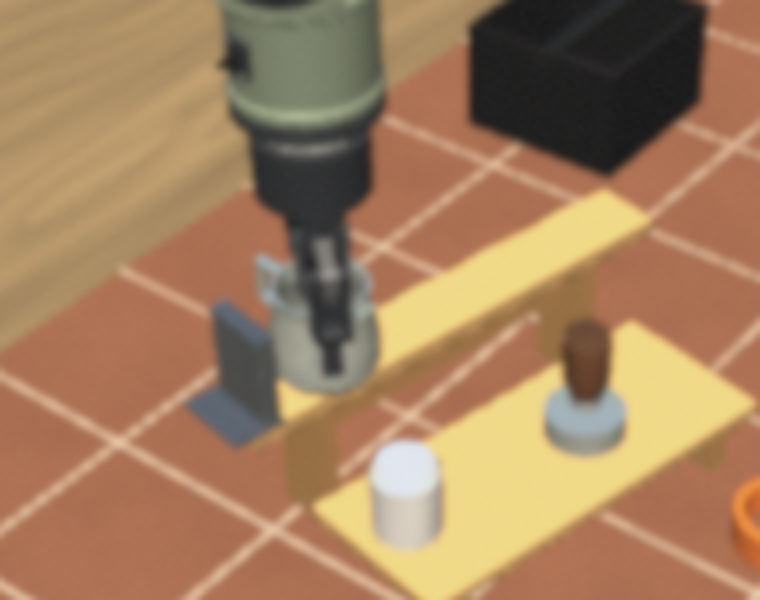

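Pitcher (crop 325,330) is upright on the plank, with a small gap to the bookend (245,360). Tamper stands at (585,390). I'll approach in small steps and watch the force.

>>> play_rows([
  [[0.16,-0.09,0],[0,0,0],0],
  [[0.16,-0.09,0],[0,0,0],0],
  [[0.1,-0.06,0],[0,0,0],0],
  [[0.04,-0.02,0],[0,0,0],0],
  [[0,0,0],[0,0,0],0],
])

```text
clock: 16.95
position: [0.6394, 0.1102, 0.1485]
tool_rot: [3.14, 0.0, 0.844]
force: [-0.7, -6.4, 9.4]
grip_width: 0.0684
finger_force: 21.9
```

>>> play_rows([
  [[0.04,-0.023,0],[0,0,0],0],
  [[0.04,-0.023,0],[0,0,0],0],
  [[0,0,0],[0,0,0],0],
])

```text
clock: 17.32
position: [0.6399, 0.1124, 0.1485]
tool_rot: [3.14, 0.0, 0.844]
force: [-1.5, -6.4, 8.4]
grip_width: 0.0682
finger_force: 21.8
```

>>> play_rows([
  [[0.035,-0.02,0],[0,0,0],0],
  [[0,0,0],[0,0,0],0],
])

```text
clock: 17.58
position: [0.6401, 0.1133, 0.1485]
tool_rot: [3.14, 0.0, 0.844]
force: [-1.8, -7.6, 8.7]
grip_width: 0.0679
finger_force: 21.8
```

>>> play_rows([
  [[0.035,-0.02,0],[0,0,0],0],
  [[0,0,0],[0,0,0],0],
])

```text
clock: 17.82
position: [0.6404, 0.1143, 0.1485]
tool_rot: [3.14, 0.0, 0.844]
force: [-1.3, -8.0, 9.8]
grip_width: 0.0686
finger_force: 21.8
```

>>> play_rows([
  [[0.035,-0.02,0],[0,0,0],0],
  [[0,0,0],[0,0,0],0],
])

```text
clock: 18.08
position: [0.6406, 0.1153, 0.1485]
tool_rot: [3.14, 0.0, 0.844]
force: [-1.0, -6.4, 9.2]
grip_width: 0.0681
finger_force: 21.8
```

>>> play_rows([
  [[0.035,-0.02,0],[0,0,0],0],
  [[0,0,0],[0,0,0],0],
])

```text
clock: 18.32
position: [0.6408, 0.1163, 0.1485]
tool_rot: [3.14, 0.0, 0.844]
force: [-1.1, -7.2, 9.7]
grip_width: 0.0681
finger_force: 21.8
```

>>> play_rows([
  [[0.035,-0.02,0],[0,0,0],0],
  [[0,0,0],[0,0,0],0],
])

```text
clock: 18.58
position: [0.6409, 0.1171, 0.1485]
tool_rot: [3.14, 0.001, 0.844]
force: [-1.1, -7.8, 10.3]
grip_width: 0.0683
finger_force: 21.9
```

Run:
```python
from h import *
x,y=W(.05,.120); go(x,y,.148,.846)
A=np.ones((480,640),bool)
for c in("side","top"):
    f=grab_frame(c);P=world(f,A);P[:,2]+=.002 if c=="side" else -.001
    r=regions_of("bookend",c)
    if r:
        q=world(f,r[0]["mask"]); q=q[q[:,2]>.15]; s=q[:,:2]@EY-.122; print(c,"bookend y pct",len(s),np.percentile(s,[2,10,50,90,98]).round(4))
    x,y=bot.observe()["position"][:2]
    q=P[(np.hypot(P[:,0]-x,P[:,1]-y)<.042)&(P[:,2]>.125)&(P[:,2]<.143)]
    if len(q)>9: cc,e=circ(q,.037,(x,y)); print(len(q),e,S(*cc))
```

```text
t 18.57 pos [0.6409 0.1171 0.1485] [3.14e+00 1.00e-03 8.44e-01] stand [0.0505 0.1203] F [-1.1 -7.8 10.3] w 0.0683 ff 21.9
  units [-0.02 -0.01  0.02] turn [ 0.01  0.   -0.01]
side bookend y pct 247 [0.1556 0.1592 0.1688 0.1713 0.1722]
88 0.0014401595529312272 (np.float64(0.05042081491872674), np.float64(0.1211374661635746))
top bookend y pct 48 [0.1575 0.1589 0.1645 0.1695 0.1706]
```

>>> play_rows([
  [[0.035,-0.02,0],[0,0,0],0],
  [[0,0,0],[0,0,0],0],
])

```text
clock: 19.02
position: [0.641, 0.1173, 0.1485]
tool_rot: [3.139, 0.002, 0.843]
force: [-2.8, -11.7, 13.4]
grip_width: 0.0682
finger_force: 22.2
```

>>> play_rows([
  [[0.035,-0.02,0],[0,0,0],0],
  [[0,0,0],[0,0,0],0],
])

```text
clock: 19.27
position: [0.641, 0.1174, 0.1485]
tool_rot: [3.139, 0.003, 0.843]
force: [-5.4, -15.3, 14.1]
grip_width: 0.0682
finger_force: 22.5
```

>>> play_rows([
  [[-0.05,0.03,0],[0,0,0],0],
  [[0,0,0],[0,0,0],0],
  [[0,0,0],[0,0,0],-0.78],
  [[0,0,0],[0,0,0],-0.78],
  [[0,0,0],[0,0,0],-0.78],
  [[0,0,0],[0,0,0],-0.78],
])

```text
clock: 20.02
position: [0.6405, 0.1194, 0.1475]
tool_rot: [-3.141, -0.0, 0.845]
force: [0.1, 0.4, -0.4]
grip_width: 0.0755
finger_force: 0.0
```

Run:
```python
from h import *
go(.4793,.3455,.148,1.22)
A=np.ones((480,640),bool)
f=grab_frame("side");P=world(f,A);P[:,2]+=.002
x,y=bot.observe()["position"][:2]
q=P[(np.hypot(P[:,0]-x,P[:,1]-y)<.042)&(P[:,2]>.125)&(P[:,2]<.143)]; cc,e=circ(q,.037,(x,y)); print(len(q),e,S(*cc))
```

```text
t 20.02 pos [0.6405 0.1194 0.1475] [-3.141 -0.     0.845] stand [0.0497 0.1225] F [ 0.1  0.4 -0.4] w 0.0755 ff 0.0
  units [  2.49 -10.83  -0.02] turn [-0.  -0.  -2.5]
78 0.0018744915851358402 (np.float64(0.050637489820891446), np.float64(0.12127093713111514))
```

>>> play_rows([
  [[0,0,-0.3],[0,0,0],-0.78],
  [[0,0,-0.4],[0,0,0],-0.78],
  [[0,0,-0.6],[0,0,0],-0.78],
  [[0,0,-0.8],[0,0,0],-0.78],
  [[0,0,-0.8],[0,0,0],-0.78],
  [[0,0,-0.8],[0,0,0],-0.78],
  [[0.2,-0.9,0],[0,0,0],-1],
  [[0.2,-0.9,0],[0,0,0],-1],
  [[0.2,-0.9,0],[0,0,0],-1],
  [[0.2,-0.9,0],[0,0,0],-1],
  [[0.2,-0.9,0],[0,0,0],-1],
  [[0.2,-0.9,0],[0,0,0],-1],
  [[0.2,-0.9,0],[0,0,0],-1],
  [[0.2,-0.9,0],[0,0,0],-1],
  [[0.2,-0.9,0],[0,0,0],-1],
  [[0.2,-0.9,0],[0,0,0],-1],
  [[0.2,-0.9,0],[0,0,0],-1],
  [[0.2,-0.9,0],[0,0,0],-1],
])

```text
clock: 22.32
position: [0.4767, 0.3446, 0.2398]
tool_rot: [-3.141, 0.001, 0.846]
force: [0.9, 0.2, 0.0]
grip_width: 0.0855
finger_force: 0.0
```

>>> play_rows([
  [[0,0,0],[0,0,-0.85],-1],
  [[0,0,0],[0,0,-0.85],-1],
  [[0,0,0],[0,0,-0.8],-1],
  [[0,0,0],[0,0,0],-1],
  [[0,0,0],[0,0,0],-1],
])

```text
clock: 22.95
position: [0.4779, 0.3436, 0.2399]
tool_rot: [-3.141, 0.0, 1.218]
force: [0.4, -1.0, 0.6]
grip_width: 0.0854
finger_force: 0.0
```

Run:
```python
from h import *
A=np.ones((480,640),bool)
for c in("top","side"):
    f=grab_frame(c)
    P=world(f,A);P[:,2]+=.002 if c=="side" else -.001
    for n,(x,y),zl,zh,r in(("pitch",W(.05,.121),.125,.143,.037),("cuprim",(.4793,.3455),.053,.064,.030),("cupbody",(.4793,.3455),.02,.04,.0285)):
        q=P[(np.hypot(P[:,0]-x,P[:,1]-y)<r+.008)&(P[:,2]>zl)&(P[:,2]<zh)]
        if len(q)>9: cc,e=circ(q,r,(x,y)); print(c,n,len(q),e,cc,S(*cc))
    for b in regions_of("bookend",c)[:1]:
        q=world(f,b["mask"]); q=q[q[:,2]>.15]; s=q[:,:2]@EY-.122; print("bookend",np.percentile(s,[2,10,50,90,98]).round(4))
go(.4793,.3455,.032,1.22)
f=grab_frame("wrist"); save(f,"w2.png")
```

```text
top pitch 266 0.013642258770135439 [0.62273702 0.1206892 ] (np.float64(0.03196513080875962), np.float64(0.12020008112804106))
bookend [0.1559 0.1566 0.1619 0.1691 0.1703]
side pitch 105 0.001958307985081626 [0.64044364 0.11851095] (np.float64(0.049751086103057784), np.float64(0.12158901435669311))
side cuprim 208 0.0021157688331569103 [0.4786618 0.346356 ] (np.float64(-0.15413627704959), np.float64(0.31268258284988937))
side cupbody 218 0.00202689861484471 [0.47838129 0.34736535] (np.float64(-0.15461203838150833), np.float64(0.3136159168792838))
t 23.15 pos [0.4782 0.3434 0.2401] [3.142 0.    1.219] stand [-0.154   0.3097] F [ 0.6 -0.2  0.7] w 0.0851 ff 0.0
  units [0.09 0.01 8.32] turn [ 0.  0. -0.]
```

View pics/w2.png

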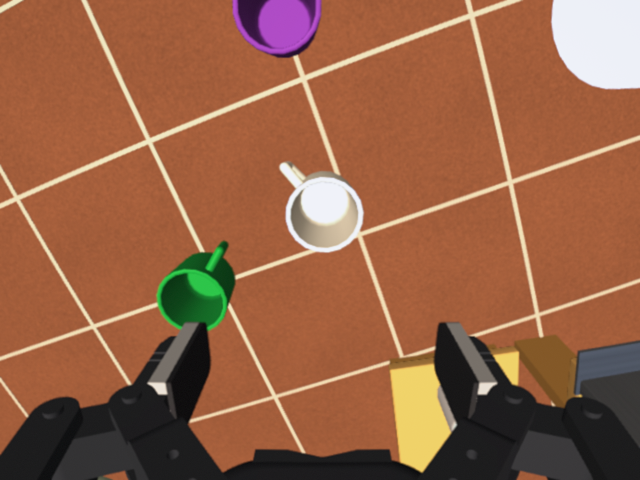

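The white cup's rim is at (325,215), midway between the fingers. Its handle is at (290,170), clear of the pads, and green (195,290) stays outside the finger path. Descending.

>>> play_rows([
  [[0.1,0,0.9],[0,0,0],-1],
  [[0,0,0.9],[0,0,0],-1],
  [[0,0,0.9],[0,0,0],-1],
  [[0,0,0.9],[0,0,0],-1],
  [[0,0,0.9],[0,0,0],-1],
  [[0,0,0.9],[0,0,0],-1],
  [[0,0,0.9],[0,0,0],-1],
  [[0,0,0.7],[0,0,0],-1],
  [[0,0,0.6],[0,0,0],-1],
  [[0,0,0.5],[0,0,0],-1],
  [[0,0,0],[0,0,0],-1],
  [[0,0,0],[0,0,0],-1],
])

```text
clock: 24.7
position: [0.4795, 0.3458, 0.038]
tool_rot: [3.141, -0.001, 1.22]
force: [0.0, -0.1, -0.3]
grip_width: 0.0859
finger_force: 0.0
```

>>> play_rows([
  [[0,0,0],[0,0,0],0.2],
  [[0,0,0],[0,0,0],0.2],
  [[0,0,0],[0,0,0],0.2],
  [[0,0,0],[0,0,0],0.2],
  [[0,0,0],[0,0,0],0.2],
], newtons=30)

```text
clock: 25.32
position: [0.4798, 0.3459, 0.0383]
tool_rot: [3.141, -0.001, 1.22]
force: [0.4, 0.0, 6.5]
grip_width: 0.06
finger_force: 30.8
```

>>> play_rows([
  [[0,0,-0.4],[0,0,0],0.2],
  [[0,0,-0.8],[0,0,0],0.2],
  [[0,0,-0.9],[0,0,0],0.2],
  [[0,0,-0.9],[0,0,0],0.2],
  [[0,0,-0.9],[0,0,0],0.2],
  [[0,0,-0.9],[0,0,0],0.2],
  [[0,0,-0.9],[0,0,0],0.2],
  [[0,0,-0.9],[0,0,0],0.2],
  [[0,0,-0.9],[0,0,0],0.2],
  [[0,0,-0.5],[0,0,0],0.2],
  [[0,0,0],[0,0,0],0.2],
  [[0,0,0],[0,0,0],0.2],
])

```text
clock: 26.82
position: [0.479, 0.3453, 0.237]
tool_rot: [-3.141, 0.001, 1.22]
force: [0.3, 0.7, -1.4]
grip_width: 0.06
finger_force: 32.9
```

Run:
```python
from h import *
x,y=W(.05,-.05); print(x,y); go(x,y,.24,1.22)
```

```text
0.606542 -0.04969570000000002
t 26.82 pos [0.479  0.3453 0.237 ] [-3.141e+00  1.000e-03  1.220e+00] stand [-0.1536  0.3118] F [ 0.3  0.7 -1.4] w 0.06 ff 32.9
  units [-13.09  10.22  -0.12] turn [-0.    0.01  0.  ]
```

>>> play_rows([
  [[-0.5,0.4,0],[0,0,0],0.2],
  [[-0.93,0.73,0],[0,0,0],0.2],
  [[-0.93,0.73,0],[0,0,0],0.2],
  [[-0.93,0.73,0],[0,0,0],0.2],
  [[-0.93,0.73,0],[0,0,0],0.2],
  [[-0.93,0.73,0],[0,0,0],0.2],
  [[-0.93,0.73,0],[0,0,0],0.2],
  [[-0.93,0.73,0],[0,0,0],0.2],
  [[-0.93,0.73,0],[0,0,0],0.2],
  [[-0.93,0.73,0],[0,0,0],0.2],
  [[-0.93,0.73,0],[0,0,0],0.2],
  [[-0.93,0.73,0],[0,0,0],0.2],
  [[-0.93,0.73,0],[0,0,0],0.2],
  [[-0.93,0.73,0],[0,0,0],0.2],
  [[-0.5,0.33,0],[0,0,0],0.2],
  [[0,0,0],[0,0,0],0.2],
  [[0,0,0],[0,0,0],0.2],
])

```text
clock: 28.95
position: [0.6065, -0.0483, 0.2375]
tool_rot: [-3.141, -0.0, 1.221]
force: [-0.3, 0.5, -2.5]
grip_width: 0.0599
finger_force: 32.9
```

Run:
```python
from h import *
x,y=W(.05,-.05); go(x,y,.1585,1.22)
A=np.ones((480,640),bool); f=grab_frame("side");P=world(f,A);P[:,2]+=.002
x,y=bot.observe()["position"][:2]; q=P[(np.hypot(P[:,0]-x,P[:,1]-y)<.05)&(P[:,2]<.3)&(P[:,2]>.15)]
r=regions_of("cup","side")
for k in r:
    Q=world(f,k["mask"])
    if Q[:,2].max()>.15: 
        b=Q[(Q[:,2]>.2)&(Q[:,2]<.225)]; b=b[np.hypot(b[:,0]-x,b[:,1]-y)<.034]; print(k["p"],np.percentile(Q[:,2],[1,99])+.002,circ(b,.0285,(x,y)),S(*circ(b,.0285,(x,y))[0]))
```

```text
t 28.95 pos [ 0.6065 -0.0483  0.2375] [-3.141 -0.     1.221] stand [ 0.0497 -0.0486] F [-0.3  0.5 -2.5] w 0.0599 ff 32.9
  units [-0.06  0.02  3.16] turn [-0.   -0.    0.01]
0.88 [-0.00247556  0.26521371] (array([ 0.60727844, -0.04902284]), np.float64(0.002273500670461364)) (np.float64(0.05058841500424449), np.float64(-0.04919397244007738))
```

>>> play_rows([
  [[0,0,0.6],[0,0,0],0.2],
  [[0,0,0.7],[0,0,0],0.2],
  [[0,0,0.7],[0,0,0],0.2],
  [[0,0,0.5],[0,0,0],0.2],
  [[0,0,0.3],[0,0,0],0.2],
  [[0,0,0.2],[0,0,0],0.2],
  [[0,0,0],[0,0,0],0.2],
  [[0,0,0],[0,0,0],0.2],
])

```text
clock: 30.05
position: [0.6071, -0.0494, 0.163]
tool_rot: [3.141, -0.0, 1.22]
force: [-0.1, -0.0, -1.4]
grip_width: 0.0598
finger_force: 32.9
```

>>> play_rows([
  [[0,0,0.05],[0,0,0],0.2],
  [[0,0,0],[0,0,0],0.2],
  [[0,0,0],[0,0,0],0.2],
])

```text
clock: 30.42
position: [0.6068, -0.0495, 0.1614]
tool_rot: [3.142, -0.0, 1.22]
force: [0.2, 0.6, -2.0]
grip_width: 0.0597
finger_force: 32.9
```

>>> play_rows([
  [[0,0,0.05],[0,0,0],0.2],
  [[0,0,0.03],[0,0,0],0.2],
  [[0,0,0],[0,0,0],0.2],
])

```text
clock: 30.8
position: [0.6068, -0.0495, 0.1592]
tool_rot: [-3.141, 0.0, 1.22]
force: [-0.5, -0.7, -1.6]
grip_width: 0.0602
finger_force: 32.9
```

>>> play_rows([
  [[0,0,0.03],[0,0,0],0.2],
  [[0,0,0],[0,0,0],0.2],
])

```text
clock: 31.05
position: [0.6069, -0.0494, 0.1586]
tool_rot: [3.142, -0.0, 1.22]
force: [0.3, -0.3, -1.7]
grip_width: 0.0599
finger_force: 33.0
```

>>> play_rows([
  [[0,0,0.03],[0,0,0],0.2],
  [[0,0,0],[0,0,0],0.2],
])

```text
clock: 31.3
position: [0.607, -0.0493, 0.1584]
tool_rot: [3.141, -0.0, 1.22]
force: [-2.2, 0.9, 8.1]
grip_width: 0.06
finger_force: 33.2
```

>>> play_rows([
  [[0,0,0.02],[0,0,0],0.2],
  [[0,0,0],[0,0,0],0.2],
])

```text
clock: 31.55
position: [0.6072, -0.0493, 0.1583]
tool_rot: [3.141, -0.0, 1.22]
force: [-3.1, 0.4, 12.9]
grip_width: 0.0602
finger_force: 33.4
```

Contact. Releasing and rising.

>>> play_rows([
  [[0,0,-0.03],[0,0,0],0.2],
  [[0,0,0],[0,0,0],-0.5],
  [[0,0,0],[0,0,0],-1],
  [[0,0,0],[0,0,0],-1],
  [[0,0,0],[0,0,0],-1],
  [[0,0,0],[0,0,0],-1],
  [[0,0,-0.3],[0,0,0],-1],
  [[0,0,-0.6],[0,0,0],-1],
  [[0,0,-0.8],[0,0,0],-1],
  [[0,0,-0.8],[0,0,0],-1],
  [[0,0,-0.8],[0,0,0],-1],
  [[0,0,-0.8],[0,0,0],-1],
  [[0,0,0],[0,0,0],-1],
  [[0,0,0],[0,0,0],-1],
])

```text
clock: 33.3
position: [0.6066, -0.0495, 0.2606]
tool_rot: [-3.142, 0.0, 1.22]
force: [-0.5, 0.4, -0.5]
grip_width: 0.0857
finger_force: 0.0
```

Run:
```python
from h import *
A=np.ones((480,640),bool); f=grab_frame("side");P=world(f,A);P[:,2]+=.002
for n,(x,y),zl,zh,r in(("pitch",W(.05,.121),.125,.143,.037),("cup",W(.05,-.05),.14,.16,.0285),("tamper",W(-.055,-.039),.1,.13,.017)):
    q=P[(np.hypot(P[:,0]-x,P[:,1]-y)<r+.008)&(P[:,2]>zl)&(P[:,2]<zh)]
    if len(q)>9: cc,e=circ(q,r,(x,y)); print(n,len(q),e,S(*cc))
im=cv2.resize(f["pixels"][130:280,210:400],None,fx=4,fy=4,interpolation=cv2.INTER_CUBIC)
cv2.imwrite("pics/s5.png",im[:,:,::-1])
```

```text
pitch 115 0.0021257830923766385 (np.float64(0.05020958161328826), np.float64(0.12151934294822744))
cup 152 0.0022155647439032 (np.float64(0.04975374490994722), np.float64(-0.04873828564046315))
tamper 99 0.0016868056455176508 (np.float64(-0.05441981117605843), np.float64(-0.03867162957329137))
```

View pics/s5.png

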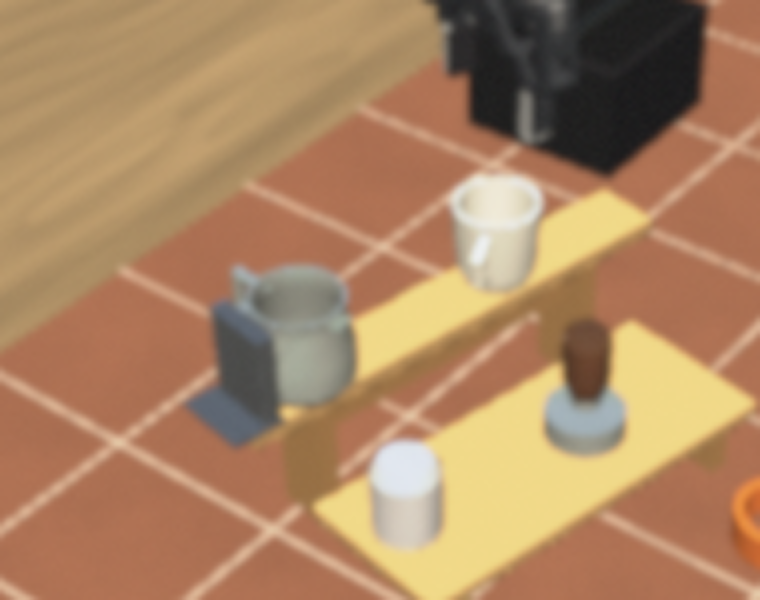

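The pitcher (300,335) rests against the bookend (245,360). The cup (497,235) is upright and centred on the plank, and the tamper (585,390) stands on the low tier. The arm is clear.

```bash
python3 -c "
from workcell import bot
print(bot.job_done())"
```

```text
the job is handed in; nothing more can be done
None
```

The job is handed in at about 33 s on the robot's clock (no verdict was returned): the tamper stands on the low tier, the pitcher was slid until I felt it touch the bookend, which did not visibly move, and the white cup stands upright and centred on the top tier.

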